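Fit the wooden stop on the bent rod of the roll holder

TASK

Pick up the drilled wooden stop block and thread it over the free end of the holder's bent rod. Slide it along the rod and round the bend, feeling your way and never forcing it, until it sits right up against the shoulder at the foot end, then let go of it. Leave the cardboard tube, the cup and the tape roll where they stand.

Things in the scene. Friction and masses are not known exactly. Their poses are not given: they have to be found in the camera images.
- stop_block: Loose wooden block standing upright on the table: 22 mm (its x) by 36 mm (its y) by 56 mm tall (z), about 60 g. Origin: centre of its underside. A 14.5 mm round hole goes right through along its x, 34 mm above the underside. Same both ways round. Grip it from above across its 36 mm width, a finger on either side of the rod. A light grip (5 N) holds it and lets it give in yaw.
- block_hole (a point): Centre of the block's hole, in the middle of its 22 mm thickness, 34 mm above the underside; axes as the block's, x along the hole.
- holder: Fixed rigid holder: a level 12 mm round steel rod, axis 130 mm above the table, bent once to the left (seen from above, going from its free end). Origin: on the table below the centre of the bend's arc, z up. In this frame the straight outer leg runs along +x at y = -70 mm, from the free end at x = -100 mm to x = 0, where an arc of 70 mm radius about the origin begins.
- rod_tip (a point): End of the rod's rounded free end, on its axis, 130 mm above the table; axes as the holder's, x along the outer leg from the free end to the bend. The shoulder at the other end is a 29 mm disc; 34 mm past its face a post goes down to a steel foot, 100 by 130 by 12 mm. More than 15 N between block and holder, or fingers and holder, is forcing.
- bend_centre (a point): Centre of the bend's arc, 130 mm up; axes as the holder's. The rod was bent by hand, through 34 to 62 degrees; the pose does not tell how much, so where the arc ends must be felt or seen. Then a straight inner leg, tangent to the arc, runs 80 mm to the shoulder. At the shoulder the hole's centre is 69 mm along this leg and 98 mm from here.
- tube: Bystander: cardboard tube standing upright, 44 mm across, 100 mm tall. Origin: centre of its underside.
- cup: Bystander: lidded paper cup, 80 mm across at the lid, 98 mm tall. Origin: centre of its underside.
- tape_roll: Bystander: roll of tape lying flat, 90 mm across, 24 mm high. Origin: centre of its underside.
Things that resemble listed ones, but are neither listed nor needed, are in the scene too. Of the things that look like the stop_block, the smallest one is meant.

How it is judged:
By the outcome, as a careful person would: the job done as asked, in the order asked, and still so for the second after the job is handed in, with the robot touching nothing.
It also fails if it takes over 72 s, if anything falls off the work surface, if the arm or the gripper's body presses on something with over 40 N, if the wrist force passes 120 N, or if a joint passes its speed limit or range.

ROBOT

A 6-joint arm with a two-finger parallel gripper is mounted at the origin on the work surface. World frame = base frame: x ahead of the robot, y to its left, z up, the work surface at z = 0. Lengths are in m, angles in rad, forces in N, time in s.
With the tool pointing down it reaches from about 0.35 to 0.775 m from the base axis. Payload 5.5 kg.
Tool frame: the origin (TCP) lies on the centre line of the jaws, within the pads' length; the fingertips stand 11 mm ahead of it and the grasp point (between the pads) lies 8 mm behind it (env.tip_reach is the distance from the TCP to the fingertips, in m); z points along the fingers, x is the direction in which the jaws open and shut, and the axes are right-handed (so a half turn about z gives the same grasp; the last joint's range is limited). The gripper opens to 85 mm and grips with 20 to 120 N. Pads are 22 mm wide; open, the fingers measure 114 mm over their backs; the gripper's body (76 mm by 85 mm) begins 54 mm behind the grasp point. The pads swing forward as they close: fully open they stand 13 mm farther back than shut.
Start: joints at [1.1, 0.313, 0.046, 1.304, 0, 1.431], TCP at [0.187, 0.544, 0.242] pointing down, gripper open.
Joint ranges: [-2.76, 2.76], [-0.86, 1.69], [-1.03, 1.26], [-2.2, 2.34], [-1.47, 1.5], [-3.14, 3.14]. Speed limits (rad/s): [2.57, 2.57, 3.14, 3.14, 3.14, 3.14].

INTERFACE

Orientations are given as a unit quaternion [w, x, y, z].
In Python, from workcell import env gives the robot as it stands.
- The arm moves only by the tool carry_out, never from a script. Its argument "moves" is one flat list of numbers, 7 for each row, row after row: the gripper command: -1 is shut, 1 is fully open, values between are in proportion, then the shift along the tool's x, y, z in m, then the turn, a rotation vector about the tool's x, y, z in degrees. A call has exactly 5 rows; each row shifts and turns the pose as measured when the row begins, along the tool's axes as they then stand; what a row does not reach is not made up. A row lasts 1/8 s, in which the tool goes at most 62.5 mm and 10.7 degrees, less where a joint would pass 70% of its speed; a pose out of reach is approached as far as the arm can. A call is refused whole if a number of a shift passes 0.0625 or a number of a turn 10.7, either way. A call with a gripper value outside its range is refused whole. The fingers move at their own pace and stop on an object; "squeeze" is the grip in N (left out, the last holds). Time passes only in rows, so rows that do not move let the fingers close, or fill a call up. It gives the time, the measured TCP pose, the force and the opening at its end, in the units of the state.
- env.get_state(): the state, without advancing time (a new reading comes with each control period).
- env.read_camera(name): name is "side" or "top"; returns the picture (480x640x3 uint8, red, green, blue); there is no depth.
- env.calibration(name): a dict with "camera_matrix" (3x3 intrinsics, pixels), "rvec" (rotation vector, rad) and "tvec" (3), from world to camera coordinates, as OpenCV has them. Camera axes: x right, y down, z forward; pixel columns grow to the right and rows downward; lengths in m; the calibration is good to about 2 mm. A picture is of the moment at which its call begins. calibration takes no time and is no camera call.
- env.hand_in(): hands the job in, once; it reports no verdict.
The state is a dict: "clock": time; "joint_pos": joint angles; "qvel": joint speeds; "tau": joint torques, N m; "tcp_pos": TCP position; "orientation": TCP orientation; "wrist_force": force on the tool from outside, world axes, zero at the start; "ft_torque": the same for the moment, N m; "finger_gap": finger opening in m.
Only numpy, scipy, OpenCV 4.12 (cv2) and the standard library are available. Lean on these libraries where they do the work, as an engineer would, in place of code of your own. Each camera call takes 0.05 s, during which the arm holds its last target. There are 200 camera calls.

## Working session

There is one attempt and no reset: what is moved stays moved. The work goes in short steps, Python scripts to look and compute and a tool call to move; the robot and the scene stay as the last step left them, time stands still between calls to the robot, and variables do not carry over. Pictures are saved under pics/ and viewed, about 8 in all and at most 12, crops included, and the job is handed in when it is done.

Besides the shell and the picture viewer there is one more tool, called after "Emit:" as name(argument=value, ...), one argument or row to a line, values as JSON. carry_out: Moves the arm, as the interface text tells. Its arguments: {"type":"object","properties":{"moves":{"type":"array"},"squeeze":{"type":"number"}},"required":["moves"]}

```bash
mkdir -p pics; ls
python3 - <<'E'
from workcell import env
import cv2
for n in("top","side"):
    cv2.imwrite(f"pics/{n}0.png",env.read_camera(n)[:,:,::-1]); print(n,env.calibration(n))
print(env.get_state(),env.tip_reach)
E
```

```text
pics
top {'camera_matrix': array([[568.41873582,   0.        , 322.73599206],
       [  0.        , 568.41873582, 238.79166273],
       [  0.        ,   0.        ,   1.        ]]), 'rvec': array([ 2.12612026, -2.16023026,  0.15015507]), 'tvec': array([-0.02809123,  0.57763205,  0.9780337 ])}
side {'camera_matrix': array([[592.75491089,   0.        , 329.45715019],
       [  0.        , 592.75491089, 235.25164674],
       [  0.        ,   0.        ,   1.        ]]), 'rvec': array([ 2.16288769, -0.65528963,  0.29220764]), 'tvec': array([-0.47442001,  0.26928882,  1.02839262])}
{'clock': 0.1, 'joint_pos': array([1.10037526e+00, 3.13933226e-01, 4.51079409e-02, 1.30358589e+00,
       7.21669759e-06, 1.43122200e+00]), 'qvel': array([ 0.00043669, -0.00218503,  0.00279458,  0.00155385,  0.00088362,
       -0.0004636 ]), 'tau': array([ 1.80408853e-03, -4.81724811e+01,  2.99243993e+01,  1.27545709e-02,
       -2.60320030e-04, -2.02179436e-06]), 'tcp_pos': array([0.18658459, 0.54343753, 0.24149978]), 'orientation': array([ 3.69937339e-04,  8.13892838e-01,  5.81014455e-01, -7.17697031e-04]), 'wrist_force': array([-0.14130615,  0.30413302,  0.93732717]), 'ft_torque': array([-0.0307934 , -0.0068819 , -0.03307147]), 'finger_gap': 0.08540974031672302} 0.011
```

View pics/top0.png

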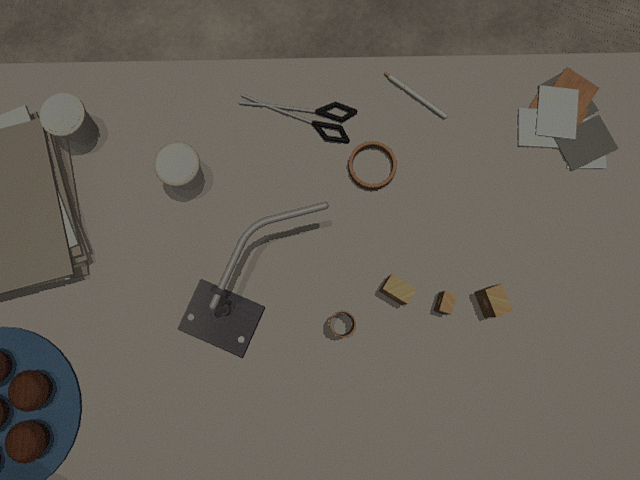

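View pics/side0.png

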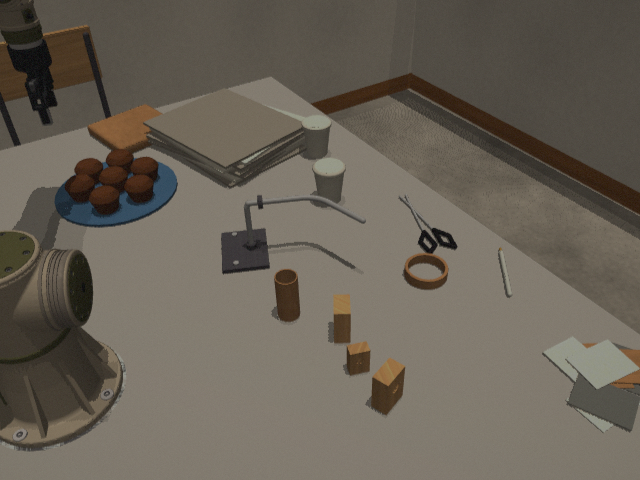

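Both views show the holder, with its free end at top (326,206), side (363,220). Three blocks look like the stop block, at top (398,289), (446,302) and (493,301). The middle one appears smallest, at about 14x22 px on top, which matches 22x36 mm. I'll confirm in an enlarged crop.

```bash
cat > h.py <<'E'
import numpy as np,cv2
from workcell import env
def ray(n,uv):
    c=env.calibration(n);R=cv2.Rodrigues(c["rvec"])[0];o=-R.T@c["tvec"]
    uv=np.atleast_2d(np.array(uv,float));d=np.c_[uv,np.ones(len(uv))]@np.linalg.inv(c["camera_matrix"]).T@R
    return o,d
def plane(n,uv,z):
    o,d=ray(n,uv);return o+d*((z-o[2])/d[:,2])[:,None]
def proj(n,P):
    c=env.calibration(n);return cv2.projectPoints(np.array(P,float).reshape(-1,3),c["rvec"],c["tvec"],c["camera_matrix"],None)[0][:,0]
E
python3 - <<'E'
from h import *
t=cv2.imread("pics/top0.png");s=cv2.imread("pics/side0.png")
a=cv2.resize(t[265:330,370:520],None,fx=5,fy=5,interpolation=cv2.INTER_CUBIC)
b=cv2.resize(s[290:415,320:410],None,fx=4,fy=4,interpolation=cv2.INTER_CUBIC)[:275*2]
im=np.zeros((600,800,3),np.uint8);im[:325,:750]=a
b=cv2.resize(s[290:415,320:410],(195,271));im[328:599,:195]=b
r=cv2.resize(t[195:320,175:335],(345,270));im[328:598,200:545]=r
cv2.imwrite("pics/crop1.png",im)
print(plane("top",[[326,206],[245,235],[222,290]],.13))
print(plane("top",[[398,289],[446,302],[493,301]],.056), plane("top",[[372,165],[342,325],[180,163]],.05))
E
```

```text
[[ 0.61886216 -0.04391538  0.13      ]
 [ 0.57259207  0.0897874   0.13      ]
 [ 0.48312329  0.12664844  0.13      ]]
[[ 0.48434198 -0.16733182  0.056     ]
 [ 0.4604808  -0.24992524  0.056     ]
 [ 0.46093119 -0.33157187  0.056     ]] [[ 0.70972046 -0.12874251  0.05      ]
 [ 0.42369908 -0.06851594  0.05      ]
 [ 0.7195175   0.22013602  0.05      ]]
```

View pics/crop1.png

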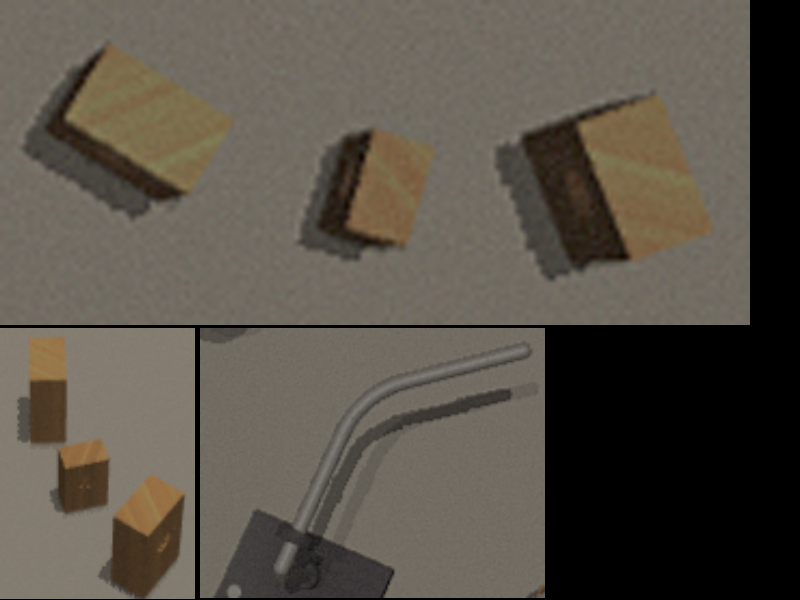

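The crop confirms that the middle block at top (446,302) is clearly the smallest, with a hole visible in its broad face. The other two are bigger decoys. Next I'll get the rod line and the block pose.

Run:
```python
from h import *
t=cv2.imread("pics/top0.png")
hsv=cv2.cvtColor(t,cv2.COLOR_BGR2HSV)
g=cv2.GaussianBlur(t,(3,3),0).astype(int)
# rod is neutral grey-bluish vs warm table
d=g[:,:,0]-g[:,:,2]
print("b-r table",np.median(d),"rod",d[213,290:300:3],d[255,225:245],g[213,295],g[230,400])
m=np.uint8((d>-4)&(g.sum(2)>240))*255
m[:200]=0;m[320:]=0;m[:,:195]=0;m[:,335:]=0
m=cv2.morphologyEx(m,cv2.MORPH_OPEN,np.ones((3,3)))
n,l,st,c=cv2.connectedComponentsWithStats(m);k=1+st[1:,4].argmax();print(st[k])
v,u=np.where(l==k);P=plane("top",np.c_[u,v],.13)[:,:2]
np.save("rod.npy",P)
# outer leg: points by column
o=(u>275)&(u<322);q=P[o];mu=q.mean(0);e=np.linalg.svd(q-mu)[2][0];e*=np.sign(e[1])
s=(P-mu)@e;w=(P-mu)@[-e[1],e[0]]
tip=mu+e*s.min();C=tip+.1*e+.07*np.array([-e[1],e[0]])
print("dir",e,np.degrees(np.arctan2(e[1],e[0])),"width sd*3.46",np.std(w[o])*3.46,"tip",tip,"C",C)
i=(v>252)&(v<285);q=P[i];m2=q.mean(0);f=np.linalg.svd(q-m2)[2][0];f*=-np.sign(f[0]);
print("inner dir",f,np.degrees(np.arctan2(f[1],f[0])),"dist C to inner line",np.cross(f,C-m2), "bend",np.degrees(np.arctan2(f[1],f[0])-np.arctan2(e[1],e[0])))
cc=np.array([[372,130],[433,148],[405,245],[347,228]])/5+[370,265]
B=plane("top",cc,.056)[:,:2];print("block",B.mean(0),np.linalg.norm(np.roll(B,-1,0)-B,axis=1));a=(B[1]-B[0]+B[2]-B[3]);print("hole axis",np.degrees(np.arctan2(a[1],a[0])));b=B[3]-B[0]+B[2]-B[1];print("y",np.degrees(np.arctan2(b[1],b[0])))
sd=[[334,0]]
```

```text
b-r table -15.0 rod [-10 -10  -9  -9] [-17 -16 -15 -16 -16 -14 -11  -9  -9  -9  -9  -9  -8  -8 -10 -14 -15 -12
 -10 -10] [106 112 115] [ 99 109 115]Traceback (most recent call last):
  File "<stdin>", line 11, in <module>
ValueError: attempt to get argmax of an empty sequence
```

```bash
cat > rod.py <<'E'
from h import *
t=cv2.imread("pics/top0.png")
g=cv2.bilateralFilter(t,7,25,3).astype(int)
d=g[:,:,0]-g[:,:,2]
m=np.uint8((d>-12)&(g.sum(2)>235))*255
m[:200]=0;m[320:]=0;m[:,:195]=0;m[:,335:]=0
m=cv2.morphologyEx(m,cv2.MORPH_OPEN,np.ones((3,3)))
n,l,st,c=cv2.connectedComponentsWithStats(m);k=1+st[1:,4].argmax();print(st[k])
v,u=np.where(l==k);P=plane("top",np.c_[u,v],.13)[:,:2]
o=(u>275)&(u<322);q=P[o];mu=q.mean(0);e=np.linalg.svd(q-mu)[2][0];e*=np.sign(e[1])
s=(P-mu)@e;w=(P-mu)@[-e[1],e[0]]
tip=mu+e*s.min();C=tip+.1*e+.07*np.array([-e[1],e[0]])
print("dir",e,np.degrees(np.arctan2(e[1],e[0])),"width",np.std(w[o])*3.46,"tip",tip,"C",C)
i=(v>250)&(v<278);q=P[i];m2=q.mean(0);f=np.linalg.svd(q-m2)[2][0];f*=-np.sign(f[0])
print("inner",f,np.degrees(np.arctan2(f[1],f[0])),"Cdist",np.cross(f,C-m2), "bend",np.degrees(np.arctan2(f[1],f[0])-np.arctan2(e[1],e[0])))
cc=np.array([[372,130],[433,148],[405,245],[347,228]])/5+[370,265]
B=plane("top",cc,.056)[:,:2];print("block",B.mean(0),np.linalg.norm(np.roll(B,-1,0)-B,axis=1));a=(B[1]-B[0]+B[2]-B[3]);print("hole axis",np.degrees(np.arctan2(a[1],a[0])));b=B[3]-B[0]+B[2]-B[1];print("y",np.degrees(np.arctan2(b[1],b[0])))
o_=cv2.resize(t[195:320,190:340],None,fx=4,fy=4);mm=cv2.resize(np.uint8(l==k)[195:320,190:340],None,fx=4,fy=4,interpolation=0)
o_[mm>0,2]=255
for X in(tip,C): 
    p=(proj("top",[*X,.13])[0]-[190,195])*4;cv2.circle(o_,tuple(int(x) for x in p),3,(0,255,0),-1)
cv2.imwrite("pics/rodmask.png",o_)
# tip height via side ray
oo,dd=ray("side",[[364,221]]);print("side tip@.13",oo+dd*((.13-oo[2])/dd[:,2])[:,None],proj("side",[*tip,.13]))
print("base height tape etc", proj("side",[*B.mean(0),.056]))
E
python3 rod.py
```

```text
[218 202 110  87 970]
dir [-0.24483003  0.96956602] 104.17178903190505 width 0.010932559096389445 tip [ 0.6233548 -0.0462391] C [0.53100218 0.0335794 ]
inner [-0.90139544  0.43299683] 154.34210282350585 Cdist 0.06937733522815659 bend 50.170313791600826
block [ 0.45952278 -0.25309967] [0.02193744 0.03520806 0.02074738 0.03527387]
hole axis -107.36706684631739
y 162.16482415177703
side tip@.13 [[ 0.62194411 -0.04591478  0.13      ]] [[364.67191917 220.83786964]]
base height tape etc [[357.14199587 347.70760833]]rod.py:15: DeprecationWarning: Arrays of 2-dimensional vectors are deprecated. Use arrays of 3-dimensional vectors instead. (deprecated in NumPy 2.0)
  print("inner",f,np.degrees(np.arctan2(f[1],f[0])),"Cdist",np.cross(f,C-m2), "bend",np.degrees(np.arctan2(f[1],f[0])-np.arctan2(e[1],e[0])))
```

View pics/rodmask.png

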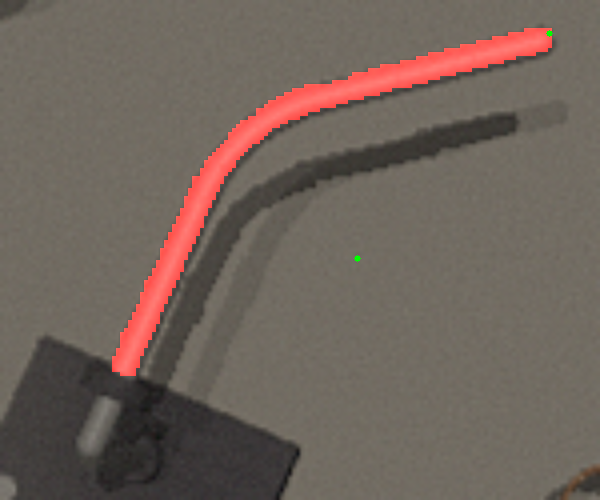

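```bash
cat >> rod.py <<'E'
print("----")
L=l==k
us=np.arange(272,322);vc=np.array([np.where(L[:,x])[0].mean() for x in us])
print(vc[::7])
Q=plane("top",np.c_[us,vc],.13)[:,:2];mu=Q.mean(0);e=np.linalg.svd(Q-mu)[2][0];e*=np.sign(e[1])
n=np.array([-e[1],e[0]]);tip=mu+e*((P-mu)@e).min();C=tip+.1*e+.07*n
vs=np.arange(246,282);uc=np.array([np.where(L[y])[0].mean() for y in vs])
Q2=plane("top",np.c_[uc,vs],.13)[:,:2];m2=Q2.mean(0);f=np.linalg.svd(Q2-m2)[2][0];f*=-np.sign(f[0])
a=np.degrees(np.arctan2(e[1],e[0]));b=np.degrees(np.arctan2(f[1],f[0]))
print("tip",tip,"a",a,"C",C,"inner",b,"bend",b-a,"Cdist",f[0]*(C-m2)[1]-f[1]*(C-m2)[0], "res",np.std((Q-mu)@n))
E
python3 rod.py 2>/dev/null| sed -n '/----/,$p'
```

```text
----
[218.5 216.  214.  212.5 210.5 209.  207.  205. ]
tip [ 0.6232411  -0.04626425] a 104.08957505246393 C [0.5310031  0.03368668] inner 155.60163090937849 bend 51.51205585691456 Cdist 0.0701370939171131 res 0.0003864284543279917
```

```bash
cat >> h.py <<'E'
from scipy.spatial.transform import Rotation as Rn
def Rdown(psi): # tool z down, tool x at world yaw psi (deg)
    return Rn.from_euler("z",psi,degrees=True)*Rn.from_euler("x",180,degrees=True)
def st():
    s=env.get_state();q=s["orientation"];return s,s["tcp_pos"],Rn.from_quat([q[1],q[2],q[3],q[0]])
def psi(R): v=R.as_matrix()[:,0];return np.degrees(np.arctan2(v[1],v[0]))
def plan(wps,g):
    """wps: list of (x,y,z,psi,rows); prints tool-frame rows"""
    s,p,R=st();y=psi(R);i=0;rows=[]
    for x,yy,z,ps,n in wps:
        p1=np.array([x,yy,z]);P0=p.copy();y0=y
        for k in range(1,n+1):
            t=P0+(p1-P0)*k/n;Rt=Rdown(y0+(ps-y0)*k/n)
            rows.append([g,*np.round(R.inv().apply(t-p),4),*np.round((R.inv()*Rt).as_rotvec(degrees=True),1)])
            p=t;R=Rt
        y=ps
    for k in range(0,len(rows),5): print(", ".join("%g"%(v+0) for r in rows[k:k+5] for v in r))
def show():
    s,p,R=st();print("t",round(s["clock"],2),"tcp",p.round(4),"psi",psi(R).round(1),"tilt",R.as_matrix()[:2,2].round(3),"F",s["wrist_force"].round(2),"M",s["ft_torque"].round(2),"gap",round(s["finger_gap"],4))
E
python3 -c "
from h import *
plan([(.5,.1,.2,20,10),(.4595,-.253,.15,-17.6,10)],1)"
```

```text
1, -0.0318, 0.044, 0.0042, 0, 0.1, 5.1, 1, -0.0277, 0.0467, 0.0041, 0, 0, 5.1, 1, -0.0234, 0.049, 0.0041, 0, 0, 5.1, 1, -0.019, 0.0509, 0.0041, 0, 0, 5.1, 1, -0.0144, 0.0524, 0.0041, 0, 0, 5.1
1, -0.0097, 0.0534, 0.0041, 0, 0, 5.1, 1, -0.0049, 0.0541, 0.0041, 0, 0, 5.1, 1, -0.0001, 0.0543, 0.0041, 0, 0, 5.1, 1, 0.0048, 0.0541, 0.0041, 0, 0, 5.1, 1, 0.0096, 0.0535, 0.0041, 0, 0, 5.1
1, -0.0159, 0.0318, 0.005, 0, 0, 3.8, 1, -0.0138, 0.0328, 0.005, 0, 0, 3.8, 1, -0.0116, 0.0336, 0.005, 0, 0, 3.8, 1, -0.0094, 0.0343, 0.005, 0, 0, 3.8, 1, -0.0071, 0.0348, 0.005, 0, 0, 3.8
1, -0.0048, 0.0352, 0.005, 0, 0, 3.8, 1, -0.0025, 0.0354, 0.005, 0, 0, 3.8, 1, -0.0001, 0.0355, 0.005, 0, 0, 3.8, 1, 0.0022, 0.0355, 0.005, 0, 0, 3.8, 1, 0.0045, 0.0352, 0.005, 0, 0, 3.8
```

Emit:
carry_out(
  moves=[1, -0.032, 0.044, 0.004, 0, 0, 5.1, 1, -0.028, 0.047, 0.004, 0, 0, 5.1, 1, -0.023, 0.049, 0.004, 0, 0, 5.1, 1, -0.019, 0.051, 0.004, 0, 0, 5.1, 1, -0.014, 0.052, 0.004, 0, 0, 5.1],
)

```text
clock: 0.72
tcp_pos: [0.3445, 0.3179, 0.2187]
orientation: [0.001, 0.923, 0.384, -0.001]
wrist_force: [1.3, 0.1, 0.1]
finger_gap: 0.0859
```

Emit:
carry_out(
  moves=[1, -0.01, 0.053, 0.004, 0, 0, 5.1, 1, -0.005, 0.054, 0.004, 0, 0, 5.1, 1, 0, 0.054, 0.004, 0, 0, 5.1, 1, 0.005, 0.054, 0.004, 0, 0, 5.1, 1, 0.01, 0.053, 0.004, 0, 0, 5.1],
)

```text
clock: 1.35
tcp_pos: [0.5012, 0.0873, 0.1972]
orientation: [0.001, 0.986, 0.164, -0.002]
wrist_force: [0.8, -0.8, 0.1]
finger_gap: 0.0851
```

```bash
python3 -c "
from h import *
show();plan([(.4595,-.253,.15,-17.6,10)],1)"
```

```text
t 1.35 tcp [0.5012 0.0873 0.1972] psi 18.9 tilt [-0.003 -0.002] F [ 0.82 -0.82  0.12] M [ 0.   -0.02  0.01] gap 0.0851
1, -0.0149, 0.0309, 0.0048, 0.1, 0.2, 3.6, 1, -0.013, 0.0317, 0.0047, 0, 0, 3.6, 1, -0.0109, 0.0325, 0.0047, 0, 0, 3.6, 1, -0.0088, 0.0331, 0.0047, 0, 0, 3.6, 1, -0.0067, 0.0336, 0.0047, 0, 0, 3.6
1, -0.0045, 0.034, 0.0047, 0, 0, 3.6, 1, -0.0024, 0.0342, 0.0047, 0, 0, 3.6, 1, -0.0002, 0.0343, 0.0047, 0, 0, 3.6, 1, 0.002, 0.0342, 0.0047, 0, 0, 3.6, 1, 0.0042, 0.034, 0.0047, 0, 0, 3.6
```

Emit:
carry_out(
  moves=[1, -0.015, 0.031, 0.004, 0.1, 0.2, 3.6, 1, -0.013, 0.032, 0.004, 0, 0, 3.6, 1, -0.011, 0.033, 0.004, 0, 0, 3.6, 1, -0.009, 0.033, 0.004, 0, 0, 3.6, 1, -0.007, 0.034, 0.004, 0, 0, 3.6],
)

```text
clock: 1.98
tcp_pos: [0.4793, -0.0912, 0.1741]
orientation: [-0.0, 1.0, 0.001, -0.002]
wrist_force: [0.2, 0.0, 0.7]
finger_gap: 0.0852
```

Emit:
carry_out(
  moves=[1, -0.004, 0.034, 0.004, 0, 0, 3.6, 1, -0.002, 0.034, 0.004, 0, 0, 3.6, 1, 0, 0.034, 0.004, 0, 0, 3.6, 1, 0.002, 0.034, 0.004, 0, 0, 3.6, 1, 0.004, 0.034, 0.004, 0, 0, 3.6],
)

```text
clock: 2.6
tcp_pos: [0.4546, -0.2652, 0.1514]
orientation: [-0.001, 0.987, -0.161, -0.003]
wrist_force: [-0.5, -0.4, -0.3]
finger_gap: 0.0856
```

```bash
python3 -c "
from h import *
show();plan([(.4595,-.253,.06,-17.6,4),(.4595,-.253,.026,-17.6,6)],1)
cv2.imwrite('pics/side1.png',cv2.resize(env.read_camera('side')[250:450,260:480,::-1],None,fx=3,fy=3))"
```

```text
t 2.6 tcp [ 0.4546 -0.2652  0.1514] psi -18.6 tilt [-0.006  0.003] F [-0.51 -0.42 -0.31] M [ 0.02 -0.01  0.03] gap 0.0856
1, 0.0003, -0.0033, 0.0229, -0.1, 0.4, -0.2, 1, 0.0002, -0.0033, 0.0229, 0, 0, -0.2, 1, 0.0002, -0.0033, 0.0229, 0, 0, -0.2, 1, 0.0002, -0.0033, 0.0229, 0, 0, -0.2, 1, 0, 0, 0.0057, 0, 0, 0
1, 0, 0, 0.0057, 0, 0, 0, 1, 0, 0, 0.0057, 0, 0, 0, 1, 0, 0, 0.0057, 0, 0, 0, 1, 0, 0, 0.0057, 0, 0, 0, 1, 0, 0, 0.0057, 0, 0, 0
```

View pics/side1.png

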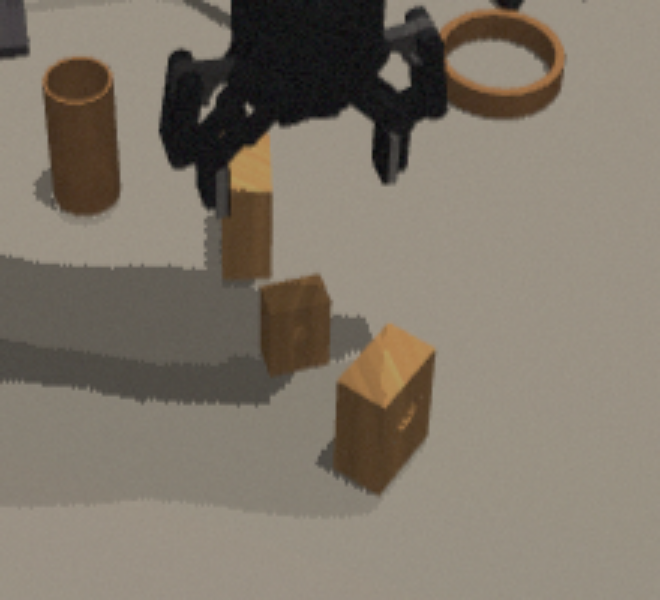

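The gripper is above and centred on the small block at crop (295,320), with its two jaws on either side. Descending.

Emit:
carry_out(
  moves=[1, 0, -0.003, 0.022, -0.1, 0.3, -0.2, 1, 0, -0.003, 0.022, 0, 0, -0.2, 1, 0, -0.003, 0.022, 0, 0, -0.2, 1, 0, -0.003, 0.022, 0, 0, -0.2, 1, 0, 0, 0.006, 0, 0, 0],
)

```text
clock: 3.28
tcp_pos: [0.4567, -0.2589, 0.053]
orientation: [0.001, 0.987, -0.158, -0.002]
wrist_force: [-0.0, -0.6, -0.1]
finger_gap: 0.0856
```

```bash
python3 -c "
from h import *
show();plan([(.4595,-.253,.026,-17.6,5)],1)"
```

```text
t 3.27 tcp [ 0.4567 -0.2589  0.053 ] psi -18.2 tilt [-0.004 -0.002] F [-0.02 -0.56 -0.05] M [0.02 0.01 0.05] gap 0.0856
1, 0.0002, -0.0013, 0.0054, 0.2, 0.2, -0.1, 1, 0.0002, -0.0013, 0.0054, 0, 0, -0.1, 1, 0.0002, -0.0013, 0.0054, 0, 0, -0.1, 1, 0.0002, -0.0013, 0.0054, 0, 0, -0.1, 1, 0.0002, -0.0013, 0.0054, 0, 0, -0.1
```

Emit:
carry_out(
  moves=[1, 0, -0.002, 0.006, 0.2, 0.2, -0.2, 1, 0, -0.002, 0.006, 0, 0, -0.2, 1, 0, -0.002, 0.006, 0, 0, -0.2, 1, 0, -0.002, 0.006, 0, 0, -0.2, 1, 0, -0.002, 0.006, 0, 0, 0],
  squeeze=5,
)

```text
clock: 3.9
tcp_pos: [0.4613, -0.2498, 0.0232]
orientation: [0.001, 0.989, -0.151, 0.002]
wrist_force: [-0.0, -0.2, 0.4]
finger_gap: 0.0854
```

Emit:
carry_out(
  moves=[0.2, 0, 0, 0, 0, 0, 0, -0.1, 0, 0, 0, 0, 0, 0, -1, 0, 0, 0, 0, 0, 0, -1, 0, 0, 0, 0, 0, 0, -1, 0, 0, 0, 0, 0, 0],
)

```text
clock: 4.53
tcp_pos: [0.4613, -0.2498, 0.0232]
orientation: [0.001, 0.989, -0.151, 0.002]
wrist_force: [0.4, 0.2, -0.8]
finger_gap: 0.0354
```

Emit:
carry_out(
  moves=[-1, 0, 0, 0, 0, 0, 0, -1, 0, 0, 0, 0, 0, 0, -1, 0, 0, 0, 0, 0, 0, -1, 0, 0, 0, 0, 0, 0, -1, 0, 0, 0, 0, 0, 0],
)

```text
clock: 5.15
tcp_pos: [0.4612, -0.2498, 0.0231]
orientation: [0.0, 0.989, -0.151, 0.002]
wrist_force: [-0.9, 0.2, -0.5]
finger_gap: 0.0359
```

```bash
python3 -c "
from h import *
show()"
```

```text
t 5.15 tcp [ 0.4612 -0.2498  0.0231] psi -17.4 tilt [ 0.004 -0.002] F [-0.87  0.18 -0.47] M [0.03 0.04 0.03] gap 0.0359
```

Emit:
carry_out(
  moves=[-1, 0, 0, -0.012, 0.1, -0.1, 0, -1, 0, 0, -0.024, 0, 0, 0, -1, 0, 0, -0.025, 0, 0, 0, -1, 0, 0, -0.025, 0, 0, 0, -1, 0, 0, -0.016, 0, 0, 0],
)

```text
clock: 5.78
tcp_pos: [0.4604, -0.2494, 0.1301]
orientation: [-0.001, 0.989, -0.151, 0.0]
wrist_force: [-0.2, 0.0, 0.7]
finger_gap: 0.0359
```

```bash
python3 -c "
from h import *
show();plan([(.6284,-.067,.119,14.1,10)],-1)"
```

```text
t 5.78 tcp [ 0.4604 -0.2494  0.1301] psi -17.4 tilt [0.001 0.002] F [-0.23  0.03  0.68] M [-0.02 -0.03 -0.01] gap 0.0359
-1, 0.0106, -0.0224, 0.0012, -0.1, 0, -3.1, -1, 0.0118, -0.0218, 0.0011, 0, 0, -3.1, -1, 0.013, -0.0211, 0.0011, 0, 0, -3.1, -1, 0.0141, -0.0204, 0.0011, 0, 0, -3.1, -1, 0.0152, -0.0196, 0.0011, 0, 0, -3.1
-1, 0.0163, -0.0187, 0.0011, 0, 0, -3.1, -1, 0.0173, -0.0178, 0.0011, 0, 0, -3.1, -1, 0.0182, -0.0168, 0.0011, 0, 0, -3.1, -1, 0.0191, -0.0158, 0.0011, 0, 0, -3.1, -1, 0.02, -0.0147, 0.0011, 0, 0, -3.1
```

Emit:
carry_out(
  moves=[-1, 0.011, -0.022, 0.001, 0, 0, -3.1, -1, 0.012, -0.022, 0.001, 0, 0, -3.1, -1, 0.013, -0.021, 0.001, 0, 0, -3.1, -1, 0.014, -0.02, 0.001, 0, 0, -3.1, -1, 0.015, -0.02, 0.001, 0, 0, -3.1],
)

```text
clock: 6.4
tcp_pos: [0.5482, -0.159, 0.133]
orientation: [0.001, 1.0, -0.014, 0.004]
wrist_force: [-0.5, -0.0, -0.3]
finger_gap: 0.0357
```

Emit:
carry_out(
  moves=[-1, 0.016, -0.018, 0.001, 0, 0, -3.1, -1, 0.017, -0.017, 0.001, 0, 0, -3.1, -1, 0.018, -0.015, 0.001, 0, 0, -3.1, -1, 0.016, -0.012, 0.001, 0, 0, -3.1, -1, 0.008, -0.006, 0.001, 0, 0, -2],
)

```text
clock: 7.02
tcp_pos: [0.6222, -0.0826, 0.1325]
orientation: [0.003, 0.993, 0.117, 0.006]
wrist_force: [-0.4, -0.2, -1.0]
finger_gap: 0.0355
```

Run:
```python
from h import *
show();plan([(.6284,-.067,.119,14.1,5)],-1)
t=env.read_camera('top')[:,:,::-1];s=env.read_camera('side')[:,:,::-1]
cv2.imwrite('top2.png',t);cv2.imwrite('side2.png',s)
im=np.hstack([cv2.resize(t[170:270,270:370],(400,400)),cv2.resize(s[150:290,320:460],(400,400))])
cv2.imwrite('pics/pre.png',im)
```

```text
t 7.03 tcp [ 0.6222 -0.0826  0.1325] psi 13.4 tilt [ 0.012 -0.004] F [-0.41 -0.19 -1.02] M [-0.02  0.08 -0.03] gap 0.0355
-1, 0.0019, -0.0028, 0.0027, 0.4, -0.6, -0.1, -1, 0.0019, -0.0027, 0.0027, 0, 0, -0.1, -1, 0.0019, -0.0027, 0.0027, 0, 0, -0.1, -1, 0.0019, -0.0027, 0.0027, 0, 0, -0.1, -1, 0.0019, -0.0027, 0.0027, 0, 0, -0.1
```

View pics/pre.png

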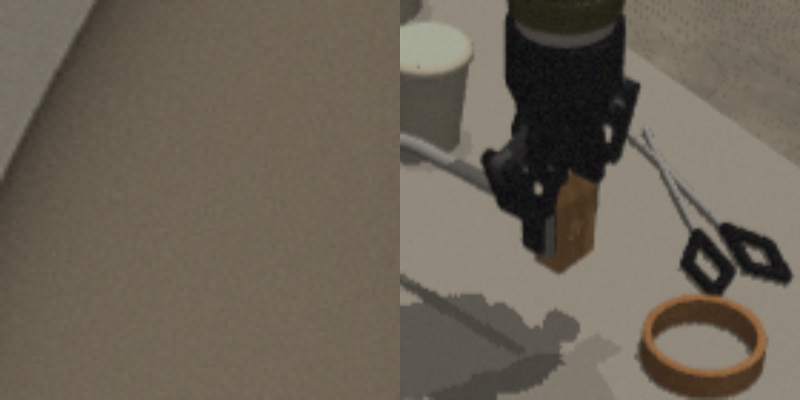

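The side view shows the block upright in the jaws. Its hole is at about side (382,231) and its bottom corner at (375,245). The arm blocks the top view. I'll check the hole's predicted pixel.

```bash
python3 - <<'E'
from h import *
s,p,R=st()
for off in(.0016,.0036,.0056):
    P=[p+R.apply(v) for v in([0,off+.011,-.0109],[-.018,off+.011,.0231],[.018,off+.011,.0231],[.018,off-.011,.0231],[-.018,off+.011,-.0329])]
    print(off,proj("side",P).round(1).tolist())
E
python3 - <<'E'
import cv2
s=cv2.imread('side2.png');cv2.imwrite('pics/pre2.png',cv2.resize(s[200:255,350:410],(800,733),interpolation=cv2.INTER_CUBIC)[:600])
E
```

```text
0.0016 [[380.2, 227.7], [373.9, 245.8], [385.6, 237.1], [377.1, 232.5], [374.4, 223.0]]
0.0036 [[381.0, 228.2], [374.7, 246.3], [386.4, 237.5], [377.8, 232.9], [375.2, 223.4]]
0.0056 [[381.8, 228.6], [375.5, 246.7], [387.2, 237.9], [378.6, 233.3], [376.0, 223.8]]
```

View pics/pre2.png

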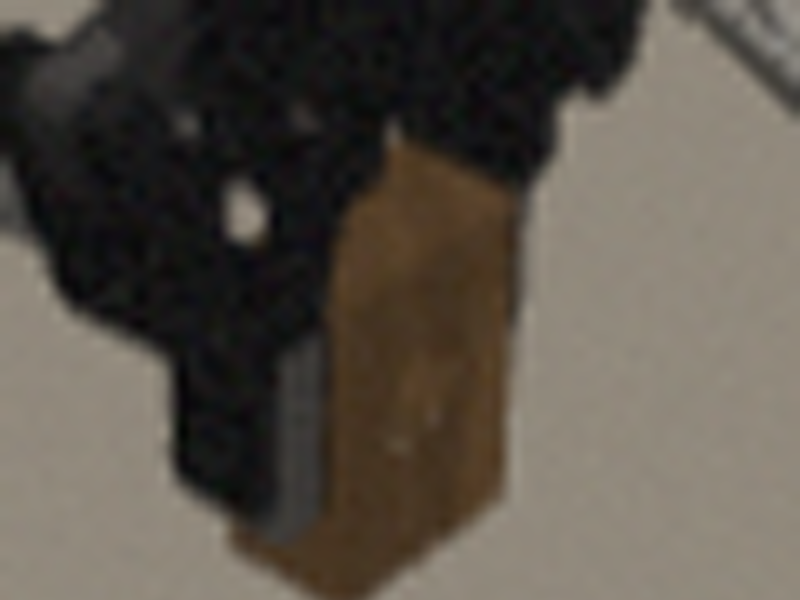

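Emit:
carry_out(
  moves=[-1, 0.002, -0.002, 0.004, 0.4, -0.6, -0.3, -1, 0.002, -0.002, 0.004, 0, 0, -0.2, -1, 0.002, -0.002, 0.003, 0, 0, -0.2, -1, 0.002, -0.002, 0.003, 0, 0, -0.1, -1, 0.001, -0.001, 0.002, 0, 0, 0],
)

```text
clock: 7.75
tcp_pos: [0.6275, -0.0728, 0.1149]
orientation: [-0.0, 0.993, 0.122, -0.001]
wrist_force: [0.3, -0.5, -0.3]
finger_gap: 0.0359
```

```bash
cat > feel.py <<'E'
from h import *
# hole centre in holder frame (mm), forces along holder axes
TIP=np.array([.6232,-.0463]);A=104.1;OFF=.005
def rep():
    s,p,R=st();H=p+R.apply([0,OFF,-.0109])
    e=np.array([np.cos(np.radians(A)),np.sin(np.radians(A))]);n=np.array([-e[1],e[0]])
    d=H[:2]-TIP;C=TIP+.1*e+.07*n;r=H[:2]-C
    x,y=r@e,r@n
    print("hole: along",round(1e3*d@e,1),"left",round(1e3*d@n,1),"z",round(H[2]*1e3,1),"| from C: r",round(1e3*np.hypot(x,y),1),"ang",round(np.degrees(np.arctan2(x,-y)),1),"holeaxis-A",round(psi(R)+90-A,1))
    ax=R.as_matrix();F=s["wrist_force"];print("F tool",(ax.T@F).round(2),"M tool",(ax.T@s["ft_torque"]).round(3))
if __name__=="__main__": show();rep()
E
python3 feel.py
```

```text
t 7.75 tcp [ 0.6275 -0.0728  0.1149] psi 14.0 tilt [-0.003  0.001] F [ 0.32 -0.49 -0.31] M [-0.01  0.   -0.01] gap 0.0359
hole: along -31.7 left 2.3 z 125.7 | from C: r 148.1 ang -62.8 holeaxis-A -0.1
F tool [0.19 0.55 0.31] M tool [-0.005 -0.003  0.006]
```

Emit:
carry_out(
  moves=[-1, 0.001, -0.002, -0.002, 0, 0, 0, -1, 0.001, -0.003, -0.001, 0, 0, 0, -1, 0.001, -0.003, -0.001, 0, 0, 0, -1, 0, -0.003, 0, 0, 0, 0, -1, 0, -0.002, 0, 0, 0, 0],
)

```text
clock: 8.38
tcp_pos: [0.6273, -0.0585, 0.1195]
orientation: [-0.0, 0.992, 0.122, -0.001]
wrist_force: [-0.5, 1.0, -0.2]
finger_gap: 0.0359
```

```bash
python3 feel.py
```

```text
t 8.38 tcp [ 0.6273 -0.0585  0.1195] psi 14.0 tilt [-0.002  0.   ] F [-0.5   0.96 -0.23] M [-0.02 -0.01  0.03] gap 0.0359
hole: along -17.8 left -1.1 z 130.4 | from C: r 137.6 ang -58.9 holeaxis-A -0.1
F tool [-0.25 -1.05  0.23] M tool [-0.024  0.001 -0.026]
```

Emit:
carry_out(
  moves=[-1, -0.0005, -0.002, 0, 0, 0, 0, -1, -0.0005, -0.002, 0, 0, 0, 0, -1, 0, -0.002, 0, 0, 0, 0, -1, 0, -0.002, 0, 0, 0, 0, -1, 0, -0.002, 0, 0, 0, 0],
)

```text
clock: 9.0
tcp_pos: [0.6231, -0.0489, 0.1193]
orientation: [0.0, 0.993, 0.122, -0.002]
wrist_force: [-2.6, -1.5, -0.7]
finger_gap: 0.0358
```

```bash
python3 feel.py
```

```text
t 9.0 tcp [ 0.6231 -0.0489  0.1193] psi 14.0 tilt [-0.004 -0.001] F [-2.58 -1.46 -0.73] M [-0.33  0.23 -0.01] gap 0.0358
hole: along -7.5 left 0.7 z 130.2 | from C: r 127.9 ang -57.2 holeaxis-A -0.1
F tool [-2.85  0.79  0.74] M tool [-0.26  -0.301  0.006]
```

Emit:
carry_out(
  moves=[-1, -0.0007, -0.0005, 0, 0, 0, 0, -1, -0.0005, -0.001, 0, 0, 0, 0, -1, 0, -0.001, 0, 0, 0, 0, -1, 0, -0.001, 0, 0, 0, 0, -1, 0, -0.001, 0, 0, 0, 0],
)

```text
clock: 9.62
tcp_pos: [0.6212, -0.0441, 0.1195]
orientation: [-0.0, 0.993, 0.122, -0.001]
wrist_force: [-0.1, 1.4, -0.2]
finger_gap: 0.036
```

```bash
python3 feel.py
```

```text
t 9.62 tcp [ 0.6212 -0.0441  0.1195] psi 14.0 tilt [-0.002  0.   ] F [-0.14  1.38 -0.19] M [0.02 0.05 0.02] gap 0.036
hole: along -2.4 left 1.4 z 130.4 | from C: r 123.2 ang -56.2 holeaxis-A -0.1
F tool [ 0.2  -1.38  0.19] M tool [ 0.028 -0.04  -0.018]
```

```bash
sed -i 's/TIP=np.array.*;A/TIP=np.array([.6219,-.0466]);A/' feel.py; python3 feel.py|sed -n 2p
```

```text
hole: along -2.4 left 0.1 z 130.4 | from C: r 124.0 ang -55.7 holeaxis-A -0.1
```

Emit:
carry_out(
  moves=[-1, 0, -0.002, 0, 0, 0, 0, -1, 0, -0.003, 0, 0, 0, 0, -1, 0, -0.003, 0, 0, 0, 0, -1, 0, -0.003, 0, 0, 0, 0, -1, 0, -0.002, 0, 0, 0, 0],
)

```text
clock: 10.25
tcp_pos: [0.6178, -0.0305, 0.1195]
orientation: [-0.0, 0.992, 0.122, -0.001]
wrist_force: [-0.1, 0.0, -0.9]
finger_gap: 0.0358
```

```bash
python3 feel.py
```

```text
t 10.25 tcp [ 0.6178 -0.0305  0.1195] psi 14.0 tilt [-0.002  0.   ] F [-0.12  0.01 -0.91] M [ 0.03 -0.02 -0.01] gap 0.0358
hole: along 11.6 left 0.0 z 130.4 | from C: r 112.7 ang -51.6 holeaxis-A -0.1
F tool [-0.11 -0.04  0.91] M tool [0.02  0.024 0.007]
```

Emit:
carry_out(
  moves=[-1, 0, -0.004, 0, 0, 0, 0, -1, 0, -0.005, 0, 0, 0, 0, -1, 0, -0.005, 0, 0, 0, 0, -1, 0, -0.005, 0, 0, 0, 0, -1, 0, -0.004, 0, 0, 0, 0],
)

```text
clock: 10.88
tcp_pos: [0.6118, -0.0065, 0.1196]
orientation: [-0.0, 0.992, 0.122, -0.001]
wrist_force: [-0.5, -0.1, -0.6]
finger_gap: 0.0357
```

```bash
python3 feel.py
```

```text
t 10.88 tcp [ 0.6118 -0.0065  0.1196] psi 14.0 tilt [-0.002  0.001] F [-0.53 -0.08 -0.59] M [ 0.02 -0.02  0.01] gap 0.0357
hole: along 36.3 left 0.0 z 130.5 | from C: r 94.6 ang -42.3 holeaxis-A -0.1
F tool [-0.53 -0.06  0.59] M tool [ 0.012  0.019 -0.011]
```

Emit:
carry_out(
  moves=[-1, 0, -0.004, 0, 0, 0, 0, -1, 0, -0.005, 0, 0, 0, 0, -1, 0, -0.005, 0, 0, 0, 0, -1, 0, -0.005, 0, 0, 0, 0, -1, 0, -0.004, 0, 0, 0, 0],
)

```text
clock: 11.5
tcp_pos: [0.6058, 0.0174, 0.1196]
orientation: [-0.0, 0.992, 0.122, -0.001]
wrist_force: [1.0, 0.4, -0.3]
finger_gap: 0.0358
```

```bash
python3 feel.py
```

```text
t 11.5 tcp [0.6058 0.0174 0.1196] psi 14.1 tilt [-0.002  0.001] F [ 0.98  0.43 -0.32] M [-0.    0.   -0.02] gap 0.0358
hole: along 61.0 left -0.0 z 130.5 | from C: r 80.1 ang -29.1 holeaxis-A -0.0
F tool [ 1.06 -0.18  0.32] M tool [ 0.    -0.004  0.023]
```

```bash
cat > path.py <<'E'
import sys;from feel import *
from scipy.interpolate import interp1d
B=float(sys.argv[3]) if len(sys.argv)>3 else 51.
dr=float(sys.argv[4]) if len(sys.argv)>4 else 0. # lateral shift to the left, mm
a=np.radians(A);S=np.arange(-.05,.26,.0002);Th=a+np.clip((S-.1)/.07,0,np.radians(B))
XY=np.cumsum(np.c_[np.cos(Th),np.sin(Th)]*.0002,axis=0);XY+=TIP-XY[250]
def at(s):
    w=np.abs(S-s)<=.011;return XY[w].mean(0),np.degrees(Th[w].mean())
def tcp(s):
    c,y=at(s);y0=np.radians(y);t=np.array([np.cos(y0),np.sin(y0)]);n=np.array([-t[1],t[0]])
    return np.r_[c+t*OFF+n*dr*1e-3,.130-.0109],y-90
def cur():
    s,p,R=st();H=(p+R.apply([0,OFF,-.0109]))[:2]
    ss=np.arange(-.03,.24,.0005);D=np.array([at(x)[0] for x in ss]);k=np.linalg.norm(D-H,axis=1).argmin()
    y=np.radians(at(ss[k])[1]);lat=(H-D[k])@[-np.sin(y),np.cos(y)]
    print("s",ss[k]*1e3,"lat left mm",(lat*1e3).round(2),"yaw err",(psi(R)+90-np.degrees(y)).round(2),"send s",round(100+70*np.radians(B),1),"shoulder s",round(169+70*np.radians(B),1))
    return ss[k]
show();rep();s0=cur()
if len(sys.argv)>2:
    s1=float(sys.argv[1])/1e3;N=int(sys.argv[2]);s,p,R=st();out=[]
    for k in range(1,N+1):
        P,y=tcp(s0+(s1-s0)*k/N);Rt=Rdown(y)
        out+=[-1,*np.round(R.inv().apply(P-p),4),*np.round((R.inv()*Rt).as_rotvec(degrees=True),1)];p,R=P,Rt
        if k%5==0: print(", ".join("%g"%(v+0) for v in out));out=[]
E
python3 path.py 100 5
```

```text
t 11.5 tcp [0.6058 0.0174 0.1196] psi 14.1 tilt [-0.002  0.001] F [ 0.98  0.43 -0.32] M [-0.    0.   -0.02] gap 0.0358
hole: along 61.0 left -0.0 z 130.5 | from C: r 80.1 ang -29.1 holeaxis-A -0.0
F tool [ 1.06 -0.18  0.32] M tool [ 0.    -0.004  0.023]
s 61.000000000000085 lat left mm -0.02 yaw err -0.05 send s 162.3 shoulder s 231.3
-1, 0, -0.0079, 0.0005, -0.1, 0.1, 0, -1, 0, -0.0078, 0, 0, 0, 0, -1, 0, -0.0078, 0, 0, 0, 0, -1, 0, -0.0078, 0, 0, 0, -0.2, -1, -0.0003, -0.0078, 0, 0, 0, -2.1
```

Emit:
carry_out(
  moves=[-1, 0, -0.004, 0, 0, 0, 0, -1, 0, -0.005, 0, 0, 0, 0, -1, 0, -0.005, 0, 0, 0, 0, -1, 0, -0.005, 0, 0, 0, 0, -1, 0, -0.003, 0, 0, 0, 0],
)

```text
clock: 12.12
tcp_pos: [0.6001, 0.0404, 0.1196]
orientation: [-0.0, 0.992, 0.122, -0.001]
wrist_force: [0.5, -0.4, -1.1]
finger_gap: 0.0356
```

```bash
python3 path.py 100 5;python3 path.py 112 10|tail -2
```

```text
t 12.12 tcp [0.6001 0.0404 0.1196] psi 14.1 tilt [-0.002  0.001] F [ 0.52 -0.37 -1.11] M [-0.01  0.05 -0.01] gap 0.0356
hole: along 84.7 left -0.0 z 130.5 | from C: r 71.7 ang -12.4 holeaxis-A -0.0
F tool [0.42 0.48 1.11] M tool [ 0.006 -0.046  0.012]
s 84.5000000000001 lat left mm -0.03 yaw err -0.04 send s 162.3 shoulder s 231.3
-1, 0, -0.003, 0.0005, -0.1, 0.1, 0, -1, 0, -0.003, 0, 0, 0, -0.1, -1, 0, -0.0032, 0, 0, 0, -0.4, -1, -0.0001, -0.003, 0, 0, 0, -0.7, -1, -0.0001, -0.0032, 0, 0, 0, -1.1
-1, 0, -0.0026, 0.0005, -0.1, 0.1, 0, -1, 0, -0.0028, 0, 0, 0, 0, -1, 0, -0.0026, 0, 0, 0, -0.2, -1, -0.0001, -0.0028, 0, 0, 0, -0.5, -1, -0.0001, -0.0028, 0, 0, 0, -0.8
-1, -0.0001, -0.0028, 0, 0, 0, -1.1, -1, -0.0001, -0.0026, 0, 0, 0, -1.3, -1, -0.0002, -0.0028, 0, 0, 0, -1.7, -1, -0.0002, -0.0028, 0, 0, 0, -2, -1, -0.0003, -0.0028, 0, 0, 0, -2.2
```

Emit:
carry_out(
  moves=[-1, 0, -0.003, 0.0004, 0, 0, 0, -1, 0, -0.003, 0, 0, 0, -0.1, -1, 0, -0.003, 0, 0, 0, -0.4, -1, -0.0001, -0.003, 0, 0, 0, -0.7, -1, -0.0001, -0.0025, 0, 0, 0, -1.1],
)

```text
clock: 12.75
tcp_pos: [0.5961, 0.0552, 0.1192]
orientation: [-0.0, 0.99, 0.143, -0.001]
wrist_force: [-0.6, 0.3, -0.5]
finger_gap: 0.0359
```

```bash
python3 path.py 114 5
```

```text
t 12.75 tcp [0.5961 0.0552 0.1192] psi 16.5 tilt [-0.002  0.   ] F [-0.56  0.26 -0.5 ] M [-0.05  0.02 -0.01] gap 0.0359
hole: along 100.1 left -0.0 z 130.1 | from C: r 70.0 ang 0.0 holeaxis-A 2.4
F tool [-0.46 -0.41  0.51] M tool [-0.039 -0.031  0.009]
s 100.00000000000011 lat left mm -0.16 yaw err 0.1 send s 162.3 shoulder s 231.3
-1, -0.0003, -0.0028, 0.0001, -0.1, 0.1, -1.2, -1, -0.0002, -0.0028, 0, 0, 0, -1.6, -1, -0.0002, -0.0028, 0, 0, 0, -1.9, -1, -0.0002, -0.0028, 0, 0, 0, -2.2, -1, -0.0003, -0.0028, 0, 0, 0, -2.3
```

Emit:
carry_out(
  moves=[-1, -0.0003, -0.0028, 0, 0, 0, -1.2, -1, -0.0002, -0.0028, 0, 0, 0, -1.6, -1, -0.0002, -0.0028, 0, 0, 0, -1.9, -1, -0.0002, -0.0028, 0, 0, 0, -2.2, -1, -0.0003, -0.0024, 0, 0, 0, -2.2],
)

```text
clock: 13.38
tcp_pos: [0.5898, 0.0683, 0.1191]
orientation: [-0.0, 0.974, 0.227, -0.001]
wrist_force: [0.2, -0.2, -0.4]
finger_gap: 0.0356
```

```bash
python3 path.py 126 5
```

```text
t 13.38 tcp [0.5898 0.0683 0.1191] psi 26.2 tilt [-0.003  0.   ] F [ 0.23 -0.21 -0.36] M [-0.02  0.03 -0.02] gap 0.0356
hole: along 114.4 left 2.1 z 130.0 | from C: r 69.4 ang 11.9 holeaxis-A 12.1
F tool [0.11 0.29 0.36] M tool [-0.005 -0.04   0.02 ]
s 114.50000000000013 lat left mm 0.29 yaw err 0.26 send s 162.3 shoulder s 231.3
-1, 0.0001, -0.0023, 0, -0.1, 0.1, -1.7, -1, -0.0002, -0.0022, 0, 0, 0, -1.8, -1, -0.0002, -0.0024, 0, 0, 0, -2, -1, -0.0002, -0.0022, 0, 0, 0, -1.8, -1, -0.0002, -0.0024, 0, 0, 0, -2
```

Emit:
carry_out(
  moves=[-1, 0.0001, -0.0023, 0, 0, 0.1, -1.8, -1, -0.0002, -0.0024, 0, 0, 0, -1.9, -1, -0.0002, -0.0024, 0, 0, 0, -1.9, -1, -0.0002, -0.0024, 0, 0, 0, -1.9, -1, -0.0002, -0.0024, 0, 0, 0, -2],
)

```text
clock: 14.0
tcp_pos: [0.5826, 0.0785, 0.1191]
orientation: [-0.0, 0.95, 0.312, -0.001]
wrist_force: [-0.5, -0.3, 0.0]
finger_gap: 0.0355
```

```bash
python3 path.py 139 5
```

```text
t 14.0 tcp [0.5826 0.0785 0.1191] psi 36.4 tilt [-0.001  0.   ] F [-0.54 -0.33  0.05] M [-0.23  0.02  0.02] gap 0.0355
hole: along 126.3 left 5.8 z 130.0 | from C: r 69.4 ang 22.3 holeaxis-A 22.3
F tool [-0.63 -0.06 -0.05] M tool [-0.169 -0.151 -0.024]
s 127.00000000000014 lat left mm 0.26 yaw err 0.11 send s 162.3 shoulder s 231.3
-1, 0.0001, -0.0023, 0, -0.1, 0.1, -1.9, -1, -0.0002, -0.0024, 0, 0, 0, -2, -1, -0.0002, -0.0024, 0, 0, 0, -2, -1, -0.0002, -0.0024, 0, 0, 0, -2, -1, -0.0002, -0.0024, 0, 0, 0, -2
```

Emit:
carry_out(
  moves=[-1, -0.0001, -0.0023, 0, 0, 0, -1.9, -1, -0.0002, -0.0023, 0, 0, 0, -1.9, -1, -0.0003, -0.0023, 0, 0, 0, -1.9, -1, -0.0002, -0.0023, 0, 0, 0, -1.9, -1, -0.0002, -0.0023, 0, 0, 0, -1.9],
)

```text
clock: 14.62
tcp_pos: [0.5739, 0.0871, 0.1191]
orientation: [-0.0, 0.919, 0.395, -0.001]
wrist_force: [0.7, -0.7, -0.6]
finger_gap: 0.0362
```

```bash
python3 path.py 150 5
```

```text
t 14.62 tcp [0.5739 0.0871 0.1191] psi 46.6 tilt [-0.001  0.   ] F [ 0.74 -0.74 -0.61] M [-0.2   0.01  0.03] gap 0.0362
hole: along 137.1 left 11.3 z 130.0 | from C: r 69.5 ang 32.3 holeaxis-A 32.5
F tool [-0.03  1.05  0.61] M tool [-0.127 -0.149 -0.033]
s 139.50000000000014 lat left mm 0.21 yaw err 0.14 send s 162.3 shoulder s 231.3
-1, 0, -0.0022, 0.0001, 0, 0, -1.7, -1, -0.0002, -0.002, 0, 0, 0, -1.6, -1, -0.0002, -0.0022, 0, 0, 0, -1.8, -1, -0.0002, -0.002, 0, 0, 0, -1.6, -1, -0.0002, -0.0022, 0, 0, 0, -1.8
```

Emit:
carry_out(
  moves=[-1, -0.0001, -0.0022, 0, 0, 0, -1.7, -1, -0.0002, -0.002, 0, 0, 0, -1.7, -1, -0.0002, -0.002, 0, 0, 0, -1.7, -1, -0.0002, -0.002, 0, 0, 0, -1.7, -1, -0.0002, -0.002, 0, 0, 0, -1.7],
)

```text
clock: 15.25
tcp_pos: [0.565, 0.0932, 0.1192]
orientation: [-0.0, 0.884, 0.467, -0.0]
wrist_force: [-0.4, -1.2, 0.4]
finger_gap: 0.0356
```

```bash
python3 path.py 162 5
```

```text
t 15.25 tcp [0.565  0.0932 0.1192] psi 55.7 tilt [-0.001 -0.   ] F [-0.44 -1.16  0.38] M [-0.17 -0.01 -0.02] gap 0.0356
hole: along 145.7 left 17.8 z 130.1 | from C: r 69.4 ang 41.2 holeaxis-A 41.6
F tool [-1.2   0.29 -0.38] M tool [-0.107 -0.138  0.016]
s 150.50000000000017 lat left mm 0.22 yaw err 0.24 send s 162.3 shoulder s 231.3
-1, 0, -0.0026, 0.0001, 0, 0, -1.7, -1, -0.0002, -0.0022, 0, 0, 0, -1.6, -1, -0.0002, -0.0024, 0, 0, 0, -1.5, -1, -0.0001, -0.0022, 0, 0, 0, -1.2, -1, -0.0001, -0.0024, 0, 0, 0, -1.1
```

Emit:
carry_out(
  moves=[-1, -0.0002, -0.0022, 0, 0, 0, -1.6, -1, -0.0002, -0.0022, 0, 0, 0, -1.5, -1, -0.0002, -0.0022, 0, 0, 0, -1.4, -1, -0.0001, -0.0022, 0, 0, 0, -1.2, -1, -0.0001, -0.0022, 0, 0, 0, -1],
)

```text
clock: 15.88
tcp_pos: [0.5546, 0.0989, 0.1193]
orientation: [-0.0, 0.853, 0.522, -0.0]
wrist_force: [-0.1, 0.2, -1.3]
finger_gap: 0.0357
```

```bash
python3 path.py 174 5
```

```text
t 15.88 tcp [0.5546 0.0989 0.1193] psi 62.9 tilt [-0.001  0.   ] F [-0.1   0.18 -1.31] M [-0.06 -0.07 -0.04] gap 0.0357
hole: along 154.2 left 26.1 z 130.2 | from C: r 69.8 ang 51.0 holeaxis-A 48.8
F tool [ 0.12 -0.17  1.31] M tool [-0.084 -0.021  0.04 ]
s 162.00000000000017 lat left mm 0.03 yaw err 0.11 send s 162.3 shoulder s 231.3
-1, -0.0001, -0.0022, 0.0002, 0, 0, -0.8, -1, -0.0001, -0.0024, 0, 0, 0, -0.7, -1, -0.0001, -0.0024, 0, 0, 0, -0.5, -1, 0, -0.0024, 0, 0, 0, -0.3, -1, 0, -0.0024, 0, 0, 0, 0
```

Emit:
carry_out(
  moves=[-1, -0.0001, -0.0022, 0, 0, 0, -0.8, -1, -0.0001, -0.0024, 0, 0, 0, -0.7, -1, -0.0001, -0.0024, 0, 0, 0, -0.4, -1, 0, -0.0024, 0, 0, 0, -0.2, -1, 0, -0.002, 0, 0, 0, 0],
)

```text
clock: 16.5
tcp_pos: [0.5434, 0.1041, 0.1194]
orientation: [-0.001, 0.843, 0.538, -0.0]
wrist_force: [0.0, -0.4, -0.9]
finger_gap: 0.0358
```

```bash
python3 path.py 186 5
```

```text
t 16.5 tcp [0.5434 0.1041 0.1194] psi 65.1 tilt [-0.001  0.001] F [ 0.04 -0.42 -0.94] M [-0.07 -0.03  0.04] gap 0.0358
hole: along 162.2 left 35.5 z 130.3 | from C: r 71.1 ang 61.0 holeaxis-A 51.0
F tool [-0.36  0.22  0.94] M tool [-0.057 -0.054 -0.04 ]
s 174.50000000000017 lat left mm -0.07 yaw err 0.05 send s 162.3 shoulder s 231.3
-1, -0.0001, -0.0023, 0.0003, -0.1, 0, 0, -1, 0, -0.0022, 0, 0, 0, 0, -1, 0, -0.0024, 0, 0, 0, 0, -1, 0, -0.0022, 0, 0, 0, 0, -1, 0, -0.0024, 0, 0, 0, 0
```

Emit:
carry_out(
  moves=[-1, -0.0001, -0.0024, 0.0003, 0, 0, 0, -1, 0, -0.003, 0, 0, 0, 0, -1, 0, -0.003, 0, 0, 0, 0, -1, 0, -0.003, 0, 0, 0, 0, -1, 0, -0.003, 0, 0, 0, 0],
)

```text
clock: 17.12
tcp_pos: [0.5294, 0.1105, 0.1191]
orientation: [-0.0, 0.843, 0.538, 0.0]
wrist_force: [1.0, -0.1, -1.2]
finger_gap: 0.0359
```

```bash
python3 path.py 205 5
```

```text
t 17.12 tcp [0.5294 0.1105 0.1191] psi 65.1 tilt [-0.     0.001] F [ 1.03 -0.12 -1.21] M [-0.08 -0.03  0.07] gap 0.0359
hole: along 171.8 left 47.6 z 130.0 | from C: r 75.2 ang 72.6 holeaxis-A 51.0
F tool [0.32 0.98 1.21] M tool [-0.066 -0.062 -0.07 ]
s 190.0000000000002 lat left mm 0.04 yaw err 0.04 send s 162.3 shoulder s 231.3
-1, 0, -0.0031, 0, 0, 0, 0, -1, 0, -0.003, 0, 0, 0, 0, -1, 0, -0.003, 0, 0, 0, 0, -1, 0, -0.003, 0, 0, 0, 0, -1, 0, -0.003, 0, 0, 0, 0
```

Emit:
carry_out(
  moves=[-1, 0, -0.003, 0, 0, 0, 0, -1, 0, -0.003, 0, 0, 0, 0, -1, 0, -0.003, 0, 0, 0, 0, -1, 0, -0.003, 0, 0, 0, 0, -1, 0, -0.003, 0, 0, 0, 0],
)

```text
clock: 17.75
tcp_pos: [0.5148, 0.1171, 0.1192]
orientation: [-0.0, 0.843, 0.538, -0.0]
wrist_force: [0.3, -1.3, -1.1]
finger_gap: 0.036
```

```bash
python3 path.py 218 5
```

```text
t 17.75 tcp [0.5148 0.1171 0.1192] psi 65.1 tilt [-0.     0.001] F [ 0.25 -1.33 -1.11] M [-0.08  0.03  0.02] gap 0.036
hole: along 181.7 left 60.1 z 130.1 | from C: r 82.3 ang 83.1 holeaxis-A 51.0
F tool [-1.1   0.79  1.11] M tool [-0.008 -0.084 -0.022]
s 206.0000000000002 lat left mm 0.22 yaw err 0.03 send s 162.3 shoulder s 231.3
-1, 0.0002, -0.0025, 0.0001, 0, 0, 0, -1, 0, -0.0024, 0, 0, 0, 0, -1, 0, -0.0024, 0, 0, 0, 0, -1, 0, -0.0024, 0, 0, 0, 0, -1, 0, -0.0024, 0, 0, 0, 0
```

Emit:
carry_out(
  moves=[-1, -0.0001, -0.0025, 0, 0, 0, 0, -1, 0, -0.0025, 0, 0, 0, 0, -1, 0, -0.0025, 0, 0, 0, 0, -1, 0, -0.0025, 0, 0, 0, 0, -1, 0, -0.002, 0, 0, 0, 0],
)

```text
clock: 18.38
tcp_pos: [0.503, 0.1224, 0.1192]
orientation: [-0.0, 0.843, 0.538, -0.0]
wrist_force: [0.0, -0.5, -0.4]
finger_gap: 0.036
```

```bash
python3 path.py 228 5
```

```text
t 18.38 tcp [0.503  0.1224 0.1192] psi 65.1 tilt [-0.  0.] F [ 0.04 -0.53 -0.37] M [-0.16 -0.07  0.02] gap 0.036
hole: along 189.7 left 70.2 z 130.1 | from C: r 89.7 ang 90.1 holeaxis-A 51.0
F tool [-0.46  0.26  0.37] M tool [-0.13  -0.119 -0.019]
s 219.00000000000023 lat left mm 0.38 yaw err 0.03 send s 162.3 shoulder s 231.3
-1, 0.0004, -0.002, 0.0001, 0, 0, 0, -1, 0, -0.0018, 0, 0, 0, 0, -1, 0, -0.0018, 0, 0, 0, 0, -1, 0, -0.0018, 0, 0, 0, 0, -1, 0, -0.0018, 0, 0, 0, 0
```

Emit:
carry_out(
  moves=[-1, 0, -0.0015, 0, 0, 0, 0, -1, 0, -0.0015, 0, 0, 0, 0, -1, 0, -0.0015, 0, 0, 0, 0, -1, 0, -0.0015, 0, 0, 0, 0, -1, 0, -0.001, 0, 0, 0, 0],
)

```text
clock: 19.0
tcp_pos: [0.4963, 0.1254, 0.1192]
orientation: [-0.0, 0.843, 0.538, -0.0]
wrist_force: [0.2, -1.9, -0.6]
finger_gap: 0.0357
```

```bash
python3 path.py|tail -3
```

```text
hole: along 194.3 left 76.0 z 130.1 | from C: r 94.5 ang 93.7 holeaxis-A 51.0
F tool [-1.63  0.96  0.55] M tool [-0.085 -0.167  0.004]
s 226.50000000000023 lat left mm 0.45 yaw err 0.03 send s 162.3 shoulder s 231.3
```

Emit:
carry_out(
  moves=[-1, -0.0002, -0.001, 0, 0, 0, 0, -1, 0, -0.0008, 0, 0, 0, 0, -1, 0, -0.0008, 0, 0, 0, 0, -1, 0, -0.0006, 0, 0, 0, 0, -1, 0, -0.0005, 0, 0, 0, 0],
)

```text
clock: 19.62
tcp_pos: [0.4927, 0.127, 0.1192]
orientation: [-0.0, 0.843, 0.538, 0.0]
wrist_force: [0.4, -0.5, -1.4]
finger_gap: 0.0357
```

```bash
python3 path.py|tail -3
```

```text
hole: along 196.7 left 79.2 z 130.1 | from C: r 97.1 ang 95.4 holeaxis-A 51.0
F tool [-0.25  0.54  1.37] M tool [-0.026 -0.084  0.046]
s 230.00000000000023 lat left mm 0.53 yaw err 0.04 send s 162.3 shoulder s 231.3
```

Emit:
carry_out(
  moves=[-1, 0, -0.0005, 0, 0, 0, 0, -1, 0, -0.0005, 0, 0, 0, 0, -1, 0, -0.0005, 0, 0, 0, 0, -1, 0, -0.0005, 0, 0, 0, 0, -1, 0, -0.0003, 0, 0, 0, 0],
)

```text
clock: 20.25
tcp_pos: [0.492, 0.1273, 0.1193]
orientation: [0.001, 0.843, 0.538, 0.001]
wrist_force: [2.5, -2.5, -2.3]
finger_gap: 0.0358
```

```bash
python3 path.py|tail -3
```

```text
hole: along 197.2 left 79.7 z 130.2 | from C: r 97.7 ang 95.7 holeaxis-A 51.0
F tool [-1.26  3.33  2.36] M tool [-0.58  -0.162  0.013]
s 231.00000000000023 lat left mm 0.51 yaw err 0.0 send s 162.3 shoulder s 231.3
```

Emit:
carry_out(
  moves=[-1, 0, -0.0004, 0, 0, 0, 0, -1, 0, -0.0004, 0, 0, 0, 0, -1, 0, -0.0004, 0, 0, 0, 0, -1, 0, 0, 0, 0, 0, 0, -1, 0, 0, 0, 0, 0, 0],
)

```text
clock: 20.88
tcp_pos: [0.492, 0.1273, 0.1194]
orientation: [0.002, 0.843, 0.538, 0.001]
wrist_force: [2.9, -2.0, -2.1]
finger_gap: 0.0359
```

```bash
python3 path.py|tail -3
python3 - <<'E'
from h import *
s=env.read_camera('side')[:,:,::-1];cv2.imwrite('pics/sh.png',cv2.resize(s[150:260,200:340],(760,597),interpolation=cv2.INTER_CUBIC))
E
```

```text
hole: along 197.2 left 79.8 z 130.3 | from C: r 97.7 ang 95.7 holeaxis-A 51.0
F tool [-0.65  3.46  2.15] M tool [-0.78  -0.234 -0.039]
s 231.00000000000023 lat left mm 0.52 yaw err -0.03 send s 162.3 shoulder s 231.3
```

View pics/sh.png

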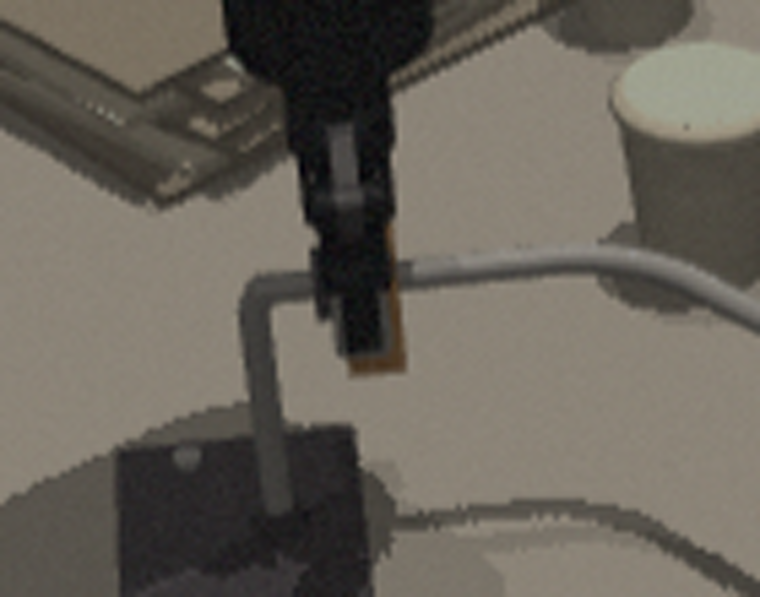

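Contact is confirmed: the block is at the shoulder disc (crop (322,285)), with r = 97.7 mm against the stated 98 and an axial force of 3.5 N. Releasing.

Emit:
carry_out(
  moves=[-0.1, 0, 0, 0, 0, 0, 0, 0, 0, 0, 0, 0, 0, 0, 0.2, 0, 0, 0, 0, 0, 0, 0.4, 0, 0, 0, 0, 0, 0, 0.4, 0, 0, 0, 0, 0, 0],
)

```text
clock: 21.55
tcp_pos: [0.4897, 0.1288, 0.1195]
orientation: [-0.0, 0.843, 0.538, 0.001]
wrist_force: [0.8, 0.7, 0.3]
finger_gap: 0.0598
```

```bash
python3 path.py
python3 - <<'E'
from h import *
s=env.read_camera('side')[:,:,::-1];cv2.imwrite('pics/rel.png',cv2.resize(s[150:260,200:340],(760,597),interpolation=cv2.INTER_CUBIC))
E
```

```text
t 21.55 tcp [0.4897 0.1288 0.1195] psi 65.2 tilt [0.001 0.001] F [0.77 0.65 0.25] M [ 0.02 -0.04 -0.02] gap 0.0598
hole: along 199.2 left 81.6 z 130.4 | from C: r 99.9 ang 96.7 holeaxis-A 51.1
F tool [ 0.91  0.42 -0.25] M tool [-0.024  0.035  0.017]
s 233.50000000000023 lat left mm 0.11 yaw err 0.05 send s 162.3 shoulder s 231.3
```

View pics/rel.png

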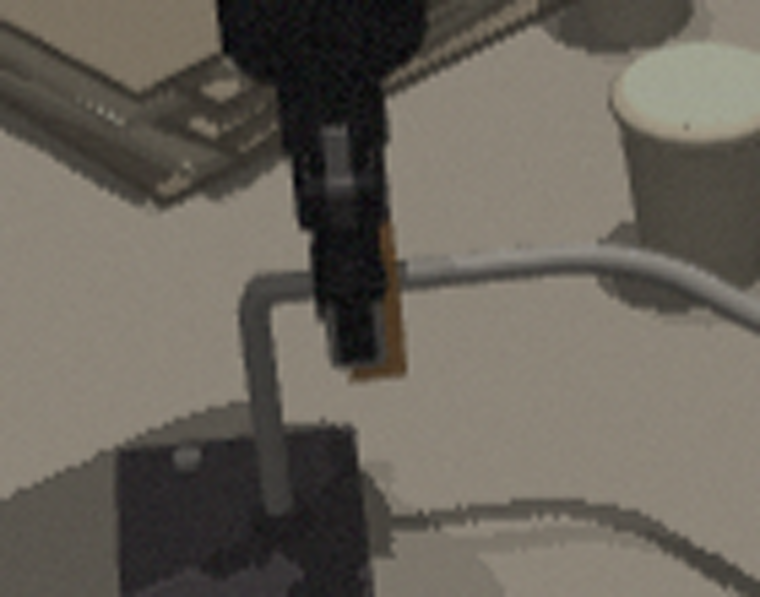

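The block hangs on the rod with the jaws 12 mm clear on each side. Retreating straight up.

Emit:
carry_out(
  moves=[0.4, 0, 0, -0.005, 0, 0, 0, 0.4, 0, 0, -0.015, 0, 0, 0, 0.4, 0, 0, -0.03, 0, 0, 0, 0.4, 0, 0, -0.04, 0, 0, 0, 0.4, 0, 0, -0.04, 0, 0, 0],
)

```text
clock: 22.22
tcp_pos: [0.4878, 0.1284, 0.2536]
orientation: [-0.001, 0.843, 0.538, -0.002]
wrist_force: [0.9, -0.0, 0.2]
finger_gap: 0.0598
```

Emit:
carry_out(
  moves=[0.4, -0.01, -0.045, -0.01, 0, 0, 0, 0.4, -0.01, -0.05, 0, 0, 0, 0, 0.4, -0.02, -0.05, 0, 0, 0, 0, 0.4, -0.02, -0.05, 0, 0, 0, 0, 0.4, -0.01, -0.03, 0, 0, 0, 0],
)

```text
clock: 22.85
tcp_pos: [0.2533, 0.1604, 0.2722]
orientation: [0.002, 0.844, 0.537, 0.006]
wrist_force: [0.4, 1.1, 0.9]
finger_gap: 0.0598
```

Run:
```python
from h import *
show()
t=env.read_camera('top')[:,:,::-1];s=env.read_camera('side')[:,:,::-1]
cv2.imwrite('pics/fin.png',np.hstack([cv2.resize(t[190:330,170:310],(400,400),interpolation=cv2.INTER_CUBIC),cv2.resize(s[170:270,220:320],(400,400),interpolation=cv2.INTER_CUBIC)]))
```

```text
t 22.85 tcp [0.2533 0.1604 0.2722] psi 65.0 tilt [0.012 0.004] F [0.35 1.14 0.89] M [-0.01 -0.08 -0.  ] gap 0.0598
```

View pics/fin.png

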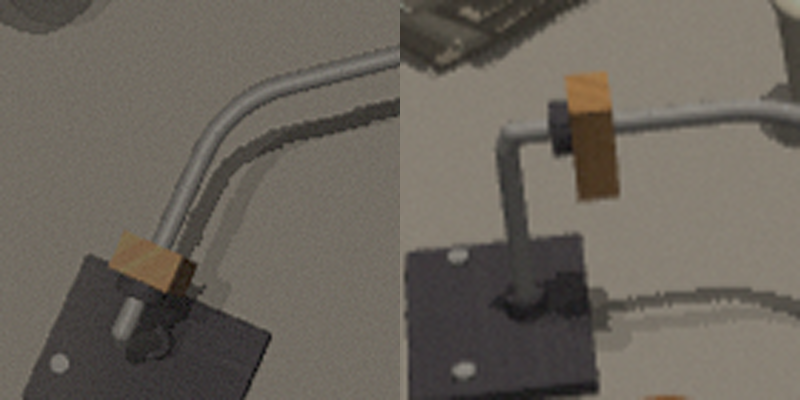

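The final picture shows the block hanging on the inner leg, its face against the dark shoulder disc with no visible gap, at left crop (153,265) and right crop (572,128). The arm is well clear.

```bash
python3 -c "
from workcell import env
print(abs(env.get_state()['qvel']).max());print(env.hand_in())"
```

```text
0.05911543151824899
the job is handed in; nothing more can be done
None
```

The stop block is on the rod, round the bend and up against the shoulder, released, and the job is handed in at about 23 s of the 72 s allowed.

I picked the smallest of the three blocks, held it with a 5 N grip and threaded it over the free end.

- **Forces:** I read the wrist force at the end of each call, not during it. It stayed within about 3 N while threading and within about 1.5 N round the bend. It rose to about 4 N (3.5 N along the rod) at the shoulder contact, against the 15 N limit.
- **Bend angle:** the camera gave 50 to 51.5°. I followed 51° and it slid freely.
- **At the shoulder:** the block stopped moving with the hole centre 97.7 mm from the bend centre, against the stated 98 mm.
- **Final look:** the pictures from both cameras show the block against the disc with no visible gap, hanging with a slight tilt from the play in the hole. The arm is clear of it. I did not measure the gap beyond that.
- **Bystanders:** the arm never worked near the tube, cup or tape roll, but I did not compare their positions before and after.

Three readings disagreed slightly:
- The top camera's rod line was about 1.3 mm off sideways, which I corrected by feel.
- The block appeared about 1 px higher in the jaws than predicted, with no effect on threading.
- The arm was still drifting at up to 0.06 rad/s when I handed in.

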